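Find the free well by touch and stow the canister

ROBOT

A 7-joint arm with a two-finger parallel gripper is mounted at the origin on the work surface; the furniture and walls round the work are solid. World frame = base frame: x ahead of the robot, y to its left, z up, the work surface at z = 0. Lengths are in m, angles in degrees, forces in N, time in s.
With the tool pointing down it reaches from about 0.4 to 0.925 m from the base axis. Payload 4.1 kg.
Tool frame: the origin (TCP) lies on the mounting face of the last link; the fingertips stand 173 mm ahead of it and the grasp point (between the pads) lies 155 mm ahead of it; z points along the fingers, y is the line along which they close (so a half turn about z gives the same grasp; the last joint's range is limited). The gripper opens to 85 mm and grips with 20 to 120 N. Pads are 22 mm wide; open, the fingers measure 114 mm over their backs; the gripper's body (76 mm by 85 mm) begins 54 mm behind the grasp point. The pads swing forward as they close: fully open they stand 13 mm farther back than shut.
Start: joints at [68.297, 22.827, 2.584, 88.041, -1.071, 69.15, -2.905], TCP at [0.18, -0.625, 0.405] pointing down, gripper open.
Joint ranges: [-161.44, 161.44], [-28.35, 127.94], [-78.24, 83.42], [0, 140.83], [-78.03, 258.03], [13.02, 114.36], [-168.23, 168.23]. Speed limits (degrees/s): [147.25, 147.25, 180, 180, 180, 180, 180].

INTERFACE

Orientations are given as [roll, pitch, yaw] about the fixed x, y, z axes, in that order (R = Rz(yaw) Ry(pitch) Rx(roll)).
In Python, from workcell import sense, snapshot, order gives the robot as it stands. The module is installed in compiled form; this text tells all that it offers.
- The arm moves only by the tool drive_tool, never from a script. Its arguments are lists of equal length, an entry for each row: "fingers": the finger opening in m, from 0 to 0.0854; "translation": the shift along the world's x, y, z in m, a list of three; "turn": the turn about the world's z in degrees. A call has 1 to 10 rows; each row shifts and turns the commanded pose from where the row before left it; what a row does not reach is not made up. A row lasts 1/12 s, in which the tool goes at most 41.7 mm and 7.16 degrees, less where a joint would pass 70% of its speed; a pose out of reach is approached as far as the arm can. A call with a gripper value outside its range is refused whole. The fingers move at their own pace and stop on an object; the grip force is fixed at half the most. Time passes only in rows, so rows that do not move let the fingers close. It gives the time, the measured TCP pose, the force, the opening and the grip force at its end, in the units of the state.
- sense(): the state, without advancing time (a new reading comes with each control period).
- snapshot(name): name is "side" or "top" or "wrist"; returns a dict with "image" (400x640x3 uint8, red, green, blue), "camera_matrix" (3x3 intrinsics, pixels), "R" (3x3) and "t" (3): a world point X has camera coordinates R X + t. Camera axes: x right, y down, z forward; pixel columns grow to the right and rows downward; lengths in m; the calibration is good to about 2 mm. A picture is of the moment at which its call begins. There is no depth.
- order.finish_job(): hands the job in; it is judged then, once.
The state is a dict: "clock": time; "qpos": joint angles; "joint_velocities": joint speeds; "tau": joint torques, N m; "tool_pos": TCP position; "eef_rot": TCP orientation; "ft_force": force on the tool from outside, world axes, zero at the start; "ft_torque": the same for the moment, N m; "finger_gap": opening from 0.0 (shut) to 1.0 (fully open); "gripper_force": force on a finger pad.
Only numpy, scipy, OpenCV 4.12 (cv2) and the standard library are available. Lean on these libraries where they do the work, as an engineer would, in place of code of your own. Each camera call takes 0.05 s, during which the arm holds its last target. There are 200 camera calls.

TASK

One of the six wells in the white storage block is free, but its rising floor looks just like the lids of the stored canisters: before you move the loose canister that stands on the bench, press the orange tops lightly with the closed fingertips, one after another, until one sinks away by more than 5 mm (a stored canister pushes back on its spring: never force one down level with the deck). Then stand the loose canister upright in that well and press it fully home, so that its lid is level with the stored ones, and let go. Leave the vial, the glass bottle and the bench timer where they are.

Things in the scene. Friction and masses are not known exactly. Their poses are not given: they have to be found in the camera images.
- block: White rectangular storage block on a thin grey base, fixed to the bench, 136 x 196 mm on top (204 mm along its own y, 144 mm along x at the base), top deck 68 mm above the bench. Two rows (x) of three (y) round wells, 38 mm in diameter with a 2 mm chamfer at the mouth, 60 mm apart both ways. Origin: centre of its underside on the bench; z up.
- well_1 (a point): Centre of the mouth of well 1, at deck level (68 mm above the bench), at x = -30, y = -60 mm in the block's frame. A flat round orange top, 32 mm in diameter, stands 10 mm above the deck in every well.
- well_2 (a point): Centre of the mouth of well 2, at deck level (68 mm above the bench), at x = -30, y = 0 mm in the block's frame. A flat round orange top, 32 mm in diameter, stands 10 mm above the deck in every well.
- well_3 (a point): Centre of the mouth of well 3, at deck level (68 mm above the bench), at x = -30, y = 60 mm in the block's frame. A flat round orange top, 32 mm in diameter, stands 10 mm above the deck in every well.
- well_4 (a point): Centre of the mouth of well 4, at deck level (68 mm above the bench), at x = 30, y = -60 mm in the block's frame. A flat round orange top, 32 mm in diameter, stands 10 mm above the deck in every well.
- well_5 (a point): Centre of the mouth of well 5, at deck level (68 mm above the bench), at x = 30, y = 0 mm in the block's frame. A flat round orange top, 32 mm in diameter, stands 10 mm above the deck in every well.
- well_6 (a point): Centre of the mouth of well 6, at deck level (68 mm above the bench), at x = 30, y = 60 mm in the block's frame. A flat round orange top, 32 mm in diameter, stands 10 mm above the deck in every well.
- floor (a joint): How far (m) the rising floor of the one free well has been pushed down. At 0 its flat orange top stands 10 mm above the deck and looks just like the lid of a stored canister. It slides down freely under about 3 N, stays where it is left, and stops at 0.048, where a canister standing on it has its lid 10 mm above the deck like the stored ones. Which well it is in changes each time.
- filled_1 (a joint): How far (m) one of the five stored canisters has been pressed down from rest (0). It stands on a spring pad: it starts to give at about 2 N and resists with 1.5 N more for each mm, stop at 0.012; it springs back when let go. The number in the name does not tell the well.
- filled_2 (a joint): How far (m) one of the five stored canisters has been pressed down from rest (0). It stands on a spring pad: it starts to give at about 2 N and resists with 1.5 N more for each mm, stop at 0.012; it springs back when let go. The number in the name does not tell the well.
- filled_3 (a joint): How far (m) one of the five stored canisters has been pressed down from rest (0). It stands on a spring pad: it starts to give at about 2 N and resists with 1.5 N more for each mm, stop at 0.012; it springs back when let go. The number in the name does not tell the well.
- filled_4 (a joint): How far (m) one of the five stored canisters has been pressed down from rest (0). It stands on a spring pad: it starts to give at about 2 N and resists with 1.5 N more for each mm, stop at 0.012; it springs back when let go. The number in the name does not tell the well.
- filled_5 (a joint): How far (m) one of the five stored canisters has been pressed down from rest (0). It stands on a spring pad: it starts to give at about 2 N and resists with 1.5 N more for each mm, stop at 0.012; it springs back when let go. The number in the name does not tell the well.
- canister: The loose sample canister: black cylinder 32 mm in diameter, 48 mm tall, with a flat orange lid (the upper 13 mm) and a bevelled foot; about 0.1 kg, standing upright on the bench. Origin: centre of its underside; z up along its axis.
- canister_lid (a point): Centre of the flat top of the loose canister's lid, 48 mm above its underside.
- vial: Bystander: small white vial with a blue cap, 26 mm in diameter, 58 mm tall, standing on the bench. Origin: centre of its underside.
- bottle: Bystander: wide-necked glass bottle, 53 mm in diameter, 86 mm tall, standing on the bench. Origin: centre of its underside.
- bench_timer: Bystander: flat digital bench timer, 64 x 72 x 19 mm, lying on the bench. Origin: centre of its underside.
There are look-alikes about, which are no part of the job. Leave any purple or turquoise look-alike of the canister alone.

How it is judged (in metres and radians):
On the way:
1. the floor of the free well is pressed down more than 4 mm while the loose canister still stands within 20 mm of its starting place (value of joint floor above 0.004 m and distance of canister from where it was at the start of the episode below 0.02 m), for 0.05 s.
At the end, for the whole second after the job is handed in: The loose canister stands upright (within 0.12 rad) and at rest in the free well, within 6 mm of the well's axis, the well's floor pushed down at least 44 mm and the canister's lid 4 to 13.5 mm above the deck (level with the stored lids, which stand at 10 mm) ((horizontal distance between canister_lid and well_1 below 0.006 m or horizontal distance between canister_lid and well_2 below 0.006 m or horizontal distance between canister_lid and well_3 below 0.006 m or horizontal distance between canister_lid and well_4 below 0.006 m or horizontal distance between canister_lid and well_5 below 0.006 m or horizontal distance between canister_lid and well_6 below 0.006 m) and z of canister_lid in the frame of well_1 between 0.004 and 0.0135 m and value of joint floor above 0.044 m and angle between canister's own z axis and vertical below 0.12 rad and linear speed of canister below 0.02 m/s); the robot touches nothing.
It fails at once if a stored canister was pressed down more than 9 mm, nearly level with the deck (value of joint any of filled_1, filled_2, filled_3, filled_4, filled_5 above 0.009 m).
It fails at once if the vial, glass bottle or bench timer was moved more than 20 mm (distance of any of vial, bottle, bench_timer from where it was at the start of the episode above 0.02 m).
It also fails if it takes over 67 s, if anything falls off the work surface, if the arm or the gripper's body presses on something with over 40 N, if the wrist force passes 120 N, or if a joint passes its speed limit or range.

## Working session

There is one attempt and no reset: what is moved stays moved. The work goes in short steps, Python scripts to look and compute and a tool call to move; the robot and the scene stay as the last step left them, time stands still between calls to the robot, and variables do not carry over. Pictures are saved under pics/ and viewed, at most 10 in all, crops included, and the job is handed in when it is done.

Besides the shell and the picture viewer there is one more tool, called after ">>>" as a command line: name --pt "numbers of a row" for each row, then --argument value for the rest. drive_tool: Moves the arm, as the interface text tells. Its arguments: {"type":"object","properties":{"fingers":{"type":"array","items":{"type":"number"}},"translation":{"type":"array","items":{"type":"array","items":{"type":"number"}}},"turn":{"type":"array","items":{"type":"number"}}},"required":["fingers","translation","turn"]}

```bash
mkdir -p pics; python3 - <<'E'
from workcell import sense,snapshot
import cv2,pickle
s=sense();print(s['tool_pos'],s['eef_rot'],s['clock'],s['ft_force'])
d={}
for n in('side','top','wrist'):
    d[n]=snapshot(n);cv2.imwrite(f'pics/{n}0.png',d[n]['image'][:,:,::-1]);print(n,d[n]['camera_matrix'].tolist(),d[n]['R'].round(3).tolist(),d[n]['t'].round(3))
pickle.dump(d,open('d0.pkl','wb'))
E
```

```text
[ 0.17947666 -0.62441695  0.4036144 ] [-1.79883168e+02  7.99919757e-03  1.60386857e+01] 0.0 [ 0.22628273 -0.21518485 -0.29797612]
side [[473.9729313469102, 0.0, 316.72982498538755], [0.0, 473.9729313469102, 203.38958367456829], [0.0, 0.0, 1.0]] [[0.994, -0.11, 0.018], [-0.038, -0.488, -0.872], [0.105, 0.866, -0.49]] [-0.47   0.023  1.274]
top [[510.1485231146117, 0.0, 320.2161000372232], [0.0, 510.1485231146117, 196.75998094739617], [0.0, 0.0, 1.0]] [[-0.016, -1.0, 0.003], [-0.986, 0.016, -0.166], [0.166, -0.006, -0.986]] [-0.079  0.487  1.249]
wrist [[306.49180758593576, 0.0, 324.2401159643992], [0.0, 306.49180758593576, 201.3613333816069], [0.0, 0.0, 1.0]] [[0.276, -0.961, -0.002], [-0.924, -0.266, 0.274], [-0.263, -0.074, -0.962]] [-0.649 -0.035  0.379]
```

View pics/top0.png

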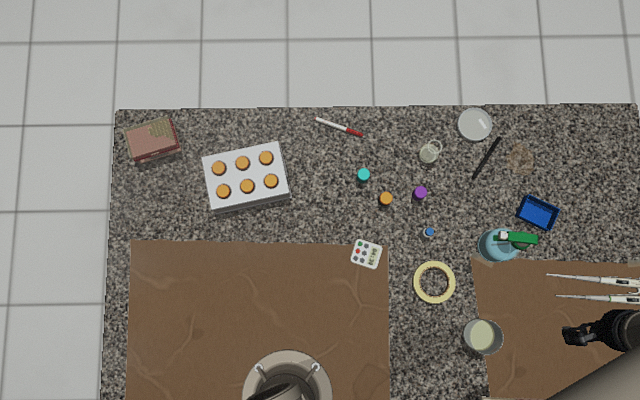

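View pics/side0.png

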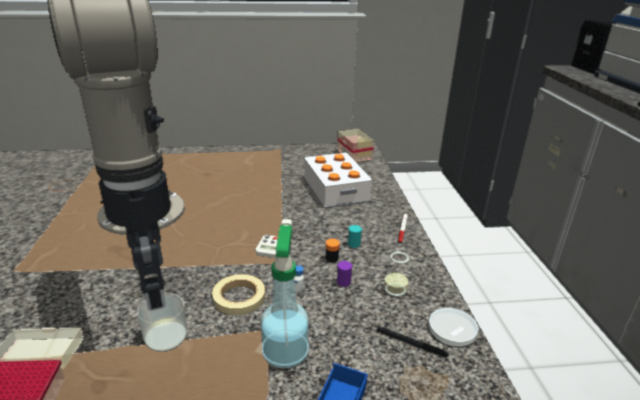

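The top view shows the block at about (246,177), with orange tops from (218,168) to (271,181).

Things that could be taken for the canister:
- orange-lidded cylinder (386,199): this is the one, black body with an orange lid, seen in the side view at (332,250)
- turquoise look-alike (363,175)
- purple look-alike (420,193)
- block lids
- blue-capped vial (429,232)

The timer is at (366,254) and the glass bottle at (430,152).

```bash
cat > h.py <<'E'
import numpy as np,cv2
def P(c):return c['camera_matrix']@np.c_[c['R'],c['t']]
def tri(c1,p1,c2,p2):
    X=cv2.triangulatePoints(P(c1),P(c2),np.float64(p1).reshape(2,1),np.float64(p2).reshape(2,1));return (X[:3]/X[3]).ravel()
def ray(c,p,z):
    d=c['R'].T@np.linalg.inv(c['camera_matrix'])@[p[0],p[1],1];o=-c['R'].T@c['t'];return o+d*(z-o[2])/d[2]
def proj(c,X):
    x=P(c)@np.r_[X,1];return x[:2]/x[2]
def orange(c):
    h=cv2.cvtColor(c['image'],cv2.COLOR_RGB2HSV)
    m=cv2.inRange(h,(8,170,110),(22,255,255))
    n,_,st,ce=cv2.connectedComponentsWithStats(m)
    return [(ce[i].round(1).tolist(),int(st[i,4])) for i in range(1,n) if st[i,4]>25]
E
python3 - <<'E'
import pickle;from h import *
d=pickle.load(open('d0.pkl','rb'))
for n in('top','side'):print(n,orange(d[n]))
for p,a in orange(d['top']):print(p,ray(d['top'],p,.048 if p[0]>350 else .078).round(4))
a=d['top']['image'][130:280,190:450][:,:,::-1];b=d['side']['image'][140:300,240:420][:,:,::-1]
a=cv2.resize(a,(780,450),interpolation=3)
cv2.imwrite('pics/ctop.png',a);cv2.imwrite('pics/cside.png',cv2.resize(b,(660,587),interpolation=3))
E
```

```text
top []
side [([338.9, 157.2], 32), ([320.0, 159.4], 29), ([345.8, 165.2], 35), ([326.7, 167.8], 36), ([353.5, 174.0], 38), ([333.5, 176.4], 41), ([332.5, 244.5], 121)]
```

View pics/ctop.png

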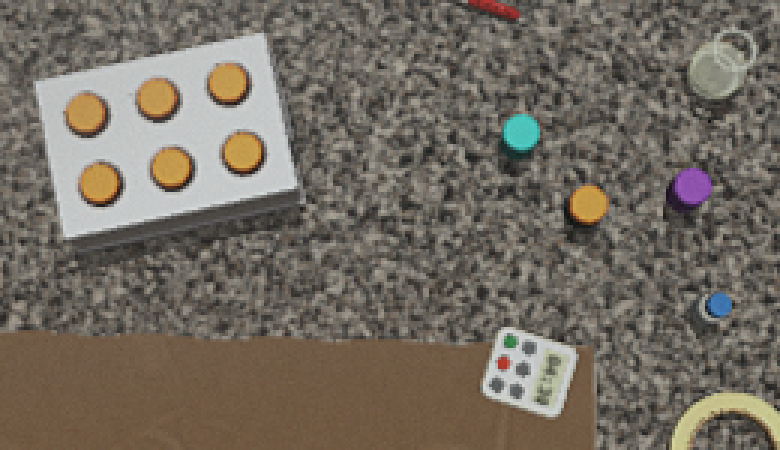

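View pics/cside.png

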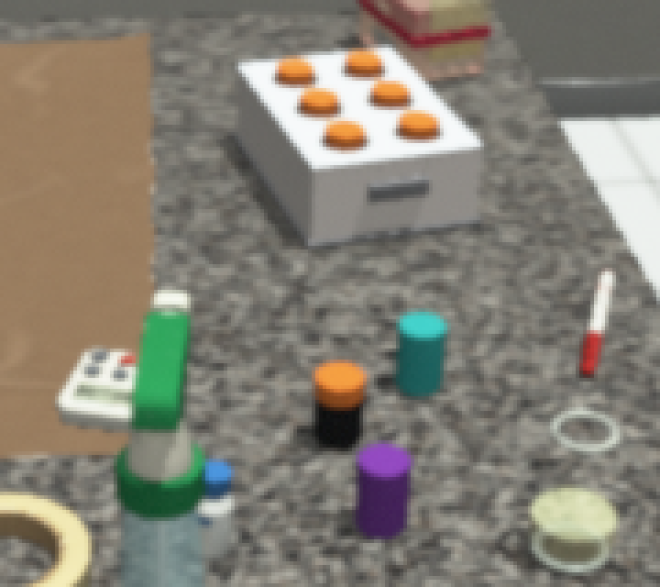

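The crops confirm the choice. The loose canister has a black body and an orange lid, at (588,205) in the top crop and (340,385) in the side crop. Turquoise and purple stand apart from it. The six block lids run from (87,114) to (243,153) in the top crop.

```bash
sed -i 's/(8,170,110),(22/(8,125,110),(24/' h.py; python3 - <<'E'
import pickle;from h import *
d=pickle.load(open('d0.pkl','rb'))
T=d['top'];S=d['side']
o=orange(T);print(o)
# tri: side lid-top ellipse centres (crop px) paired with top crop centres
pr=[((87,113),(364,62)),((157,98),(391,92)),((229,82),(419,123)),((100,183),(295,69)),((172,167),(320,100)),((243,152),(345,133)),((588,204),(340,373))]
L=[]
for a,b in pr:
    a=np.array(a)/3+[190,130];b=np.array(b)/(660/180)+[240,140]
    z=.048 if a[0]>350 else .078
    c=min((np.array(q[0]) for q in o),key=lambda q:np.hypot(*(q-a)))
    L.append(ray(T,c,z)[:2]);print(a.round(1),c,'tri',tri(T,a,S,b).round(3),'rayz',L[-1].round(4))
# fit grid: order = far row then near row, left->right
L=np.array(L[:6]);g=np.array([[.03,.06],[.03,0],[.03,-.06],[-.03,.06],[-.03,0],[-.03,-.06]])
c=L.mean(0);U,s,Vt=np.linalg.svd(g.T@(L-c));R=(U@Vt).T
print('c',c.round(4),'yaw',np.degrees(np.arctan2(R[1,0],R[0,0])),'scale',s.sum()/(g**2).sum(),'res',(L-c-g@R.T).round(4).tolist());print((c+g@R.T).round(4))
for n,p in(('timer',(366,254)),('vial',(429,232)),('turq',(363.5,174.5)),('purp',(420.5,192.5)),('bottle',(430,152))):print(n,ray(T,p,{'timer':.019,'vial':.058,'bottle':.086}.get(n,.05)).round(3))
E
```

```text
[([265.6, 157.2], 123), ([241.9, 162.4], 124), ([218.1, 167.5], 126), ([270.4, 180.3], 126), ([246.7, 185.5], 126), ([222.7, 190.6], 129), ([385.9, 197.6], 130)]
[219.  167.7] [218.1 167.5] tri [0.558 0.163 0.073] rayz [0.5569 0.1646]
[242.3 162.7] [241.9 162.4] tri [0.57  0.106 0.071] rayz [0.5689 0.1058]
[266.3 157.3] [265.6 157.2] tri [0.583 0.046 0.072] rayz [0.5813 0.0471]
[223.3 191. ] [222.7 190.6] tri [0.499 0.152 0.073] rayz [0.4986 0.1523]
[247.3 185.7] [246.7 185.5] tri [0.512 0.093 0.072] rayz [0.5104 0.0935]
[271.  180.7] [270.4 180.3] tri [0.523 0.034 0.071] rayz [0.5226 0.0352]
[386. 198.] [385.9 197.6] tri [ 0.48  -0.253  0.047] rayz [ 0.4797 -0.2522]
c [0.5398 0.0997] yaw 11.66430748777848 scale 0.9976075839873627 res [[-0.0001, 0.0], [-0.0002, 0.0], [-0.0, 0.0], [0.0003, -0.0001], [0.0, -0.0002], [0.0, 0.0003]]
[[0.557  0.1645]
 [0.5692 0.1058]
 [0.5813 0.047 ]
 [0.4983 0.1524]
 [0.5104 0.0937]
 [0.5225 0.0349]]
timer [ 0.341 -0.2    0.019]
vial [ 0.39  -0.354  0.058]
turq [ 0.539 -0.198  0.05 ]
purp [ 0.491 -0.339  0.05 ]
bottle [ 0.586 -0.361  0.086]
```

>>> drive_tool --fingers '[0,0,0,0,0,0,0,0,0,0]' --pt "0 0 0.04" --pt "0 0 0.04" --pt "0.016 0.031 0" --pt "0.016 0.031 0" --pt "0.016 0.031 0" --pt "0.016 0.031 0" --pt "0.016 0.031 0" --pt "0.016 0.031 0" --pt "0.016 0.031 0" --pt "0.016 0.031 0" --turn '[0,0,0,0,0,0,0,0,0,0]'

```text
clock: 0.98
tool_pos: [0.3079, -0.3749, 0.4845]
eef_rot: [-180.0, 0.0, 16.0]
ft_force: [0.4, -0.7, -0.3]
finger_gap: 0.005
gripper_force: 0.0
```

>>> drive_tool --fingers '[0,0,0,0,0,0,0,0,0,0]' --pt "0.0165 0.0315 -0.01" --pt "0.0165 0.0315 -0.01" --pt "0.0165 0.0315 -0.01" --pt "0.0165 0.0315 -0.01" --pt "0.0165 0.0315 -0.01" --pt "0.0165 0.0315 -0.01" --pt "0.0165 0.0315 -0.01" --pt "0.0165 0.0315 -0.01" --pt "0.0165 0.0315 -0.01" --pt "0.0165 0.0315 -0.01" --turn '[0,0,0,0,0,0,0,0,0,0]'

```text
clock: 1.82
tool_pos: [0.4728, -0.0602, 0.3843]
eef_rot: [180.0, -0.0, 16.0]
ft_force: [1.1, 0.1, 0.9]
finger_gap: 0.005
gripper_force: 0.0
```

>>> drive_tool --fingers '[0,0,0,0,0,0,0,0]' --pt "0.0165 0.0315 -0.02" --pt "0.0165 0.0315 -0.02" --pt "0.0165 0.032 -0.02" --pt "0 0 -0.02" --pt "0 0 -0.02" --pt "0 0 0" --pt "0 0 0" --pt "0 0 0" --turn '[0,0,0,0,0,0,0,0]'

```text
clock: 2.48
tool_pos: [0.5224, 0.0329, 0.2856]
eef_rot: [180.0, -0.1, 16.0]
ft_force: [0.0, -0.5, -0.7]
finger_gap: 0.001
gripper_force: 0.0
```

```bash
python3 - <<'E'
from workcell import snapshot
from h import *
W=snapshot('wrist');cv2.imwrite('pics/w1.png',W['image'][:,:,::-1])
print(W['R'].round(2).tolist(),(-W['R'].T@W['t']).round(3))
for p,a in orange(W):print(p,a,ray(W,p,.078).round(4))
E
```

```text
[[0.27, -0.96, 0.0], [-0.93, -0.26, 0.27], [-0.26, -0.08, -0.96]] [0.589 0.052 0.255]
[116.3, 113.4] 2639 [0.558  0.1633 0.078 ]
[224.1, 121.6] 2611 [0.5701 0.105  0.078 ]
[330.0, 129.8] 2605 [0.582  0.0468 0.078 ]
[127.1, 214.9] 2026 [0.4998 0.1513 0.078 ]
[225.6, 221.5] 2002 [0.512  0.0929 0.078 ]
[322.3, 224.6] 1618 [0.5263 0.0355 0.078 ]
[46.2, 278.2] 40 [0.442  0.1969 0.078 ]
[113.9, 309.9] 26 [0.4301 0.1527 0.078 ]
[36.8, 316.8] 26 [0.4104 0.2019 0.078 ]
[39.3, 342.3] 35 [0.3898 0.1997 0.078 ]
[633.5, 355.7] 322 [ 0.4923 -0.2006  0.078 ]
```

View pics/w1.png

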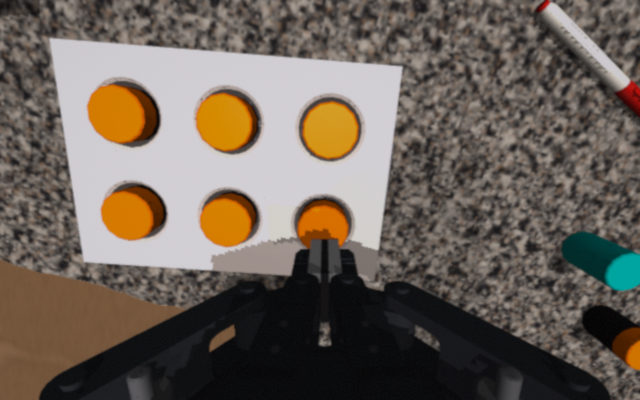

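>>> drive_tool --fingers '[0,0,0,0,0,0,0]' --pt "0 0.002 -0.02" --pt "0 0 -0.01" --pt "0 0 -0.002" --pt "0 0 -0.002" --pt "0 0 -0.002" --pt "0 0 0" --pt "0 0 0" --turn '[0,0,0,0,0,0,0]'

```text
clock: 3.12
tool_pos: [0.5219, 0.035, 0.2493]
eef_rot: [180.0, 0.0, 16.0]
ft_force: [-3.9, -1.0, 5.0]
finger_gap: -0.003
gripper_force: 2.4
```

The wrist view agrees with the top view to about 1.5 mm. The closed fingertips sit over the lid of well 1 at (322,240), and all six lids look alike.

>>> drive_tool --fingers '[0,0,0,0]' --pt "0 0 -0.002" --pt "0 0 -0.001" --pt "0 0 0" --pt "0 0 0" --turn '[0,0,0,0]'

```text
clock: 3.45
tool_pos: [0.5219, 0.0351, 0.2466]
eef_rot: [179.9, 0.0, 16.0]
ft_force: [-5.0, -2.2, 8.4]
finger_gap: 0.002
gripper_force: 4.0
```

Force rises with depth, so well 1 is stored. On to well 4.

>>> drive_tool --fingers '[0,0,0,0,0,0,0,0,0,0]' --pt "0 0 0.02" --pt "0.03 0.006 0" --pt "0.03 0.006 0" --pt "0 0 0" --pt "0 0 -0.014" --pt "0 0 -0.002" --pt "0 0 -0.002" --pt "0 0 -0.002" --pt "0 0 0" --pt "0 0 0" --turn '[0,0,0,0,0,0,0,0,0,0]'

```text
clock: 4.28
tool_pos: [0.5827, 0.0478, 0.2476]
eef_rot: [180.0, -0.2, 16.0]
ft_force: [0.0, 0.4, 5.7]
finger_gap: 0.004
gripper_force: 3.3
```

>>> drive_tool --fingers '[0,0,0,0]' --pt "0 0 -0.002" --pt "0 0 0" --pt "0 0 0" --pt "0 0 0" --turn '[0,0,0,0]'

```text
clock: 4.62
tool_pos: [0.5827, 0.0479, 0.246]
eef_rot: [180.0, -0.2, 16.0]
ft_force: [-1.1, 1.4, 9.5]
finger_gap: -0.006
gripper_force: 4.5
```

Well 4 is stored too. Well 5 at (0.570, 0.105) is next.

>>> drive_tool --fingers '[0,0,0,0,0,0,0,0,0,0]' --pt "0 0 0.02" --pt "-0.006 0.029 0" --pt "-0.007 0.029 0" --pt "0 0 0" --pt "0 0 -0.014" --pt "0 0 -0.002" --pt "0 0 -0.002" --pt "0 0 -0.002" --pt "0 0 0" --pt "0 0 0" --turn '[0,0,0,0,0,0,0,0,0,0]'

```text
clock: 5.45
tool_pos: [0.5689, 0.1068, 0.2455]
eef_rot: [-179.9, -0.0, 16.1]
ft_force: [-2.6, 2.9, 10.0]
finger_gap: 0.004
gripper_force: 4.8
```

Stored: 10 N at 5.5 mm. Well 2 at (0.511, 0.093) is next.

>>> drive_tool --fingers '[0,0,0,0,0,0,0,0,0,0]' --pt "0 0 0.02" --pt "-0.029 -0.006 0" --pt "-0.029 -0.007 0" --pt "0 0 0" --pt "0 0 -0.014" --pt "0 0 -0.002" --pt "0 0 -0.002" --pt "0 0 -0.002" --pt "0 0 0" --pt "0 0 0" --turn '[0,0,0,0,0,0,0,0,0,0]'

```text
clock: 6.28
tool_pos: [0.5109, 0.0915, 0.2448]
eef_rot: [179.9, 0.2, 16.0]
ft_force: [-4.1, -1.4, 11.4]
finger_gap: 0.001
gripper_force: 5.4
```

Stored. Well 3 at (0.499, 0.152) is next.

>>> drive_tool --fingers '[0,0,0,0,0,0,0,0,0,0]' --pt "0 0 0.021" --pt "-0.006 0.03 0" --pt "-0.006 0.03 0" --pt "0 0 0" --pt "0 0 -0.014" --pt "0 0 -0.002" --pt "0 0 -0.002" --pt "0 0 -0.002" --pt "0 0 0" --pt "0 0 0" --turn '[0,0,0,0,0,0,0,0,0,0]'

```text
clock: 7.12
tool_pos: [0.4991, 0.1516, 0.2447]
eef_rot: [180.0, 0.0, 16.0]
ft_force: [-0.9, -0.3, 0.3]
finger_gap: 0.001
gripper_force: 0.0
```

Well 3 gave almost no force at more than 6 mm, so this is the free one. I'll press a bit more, lift, and check by picture.

>>> drive_tool --fingers '[0,0,0,0,0,0,0,0,0]' --pt "0 0 -0.002" --pt "0 0 -0.002" --pt "0 0 0" --pt "0 0 0.03" --pt "0 0 0.03" --pt "0 -0.04 0.03" --pt "0 -0.04 0" --pt "0 -0.04 0" --pt "0 0 0" --turn '[0,0,0,0,0,0,0,0,0]'

```text
clock: 7.87
tool_pos: [0.4991, 0.03, 0.3256]
eef_rot: [179.7, 0.1, 15.3]
ft_force: [-0.1, -0.7, -0.6]
finger_gap: 0.0
gripper_force: 0.0
```

```bash
python3 - <<'E'
from workcell import snapshot,sense
from h import *
print(sense()['tool_pos'].round(4))
W=snapshot('wrist');S=snapshot('side');T=snapshot('top')
for p,a in orange(W):
  if a>400:print(p,a,ray(W,p,.078).round(4))
print([o for o in orange(S)],[o for o in orange(T)])
a=cv2.resize(S['image'][140:210,290:385],(570,420),interpolation=3)
cv2.imwrite('pics/w2.png',a[:,:,::-1])
E
```

```text
[0.4991 0.03   0.3256]
[150.7, 78.0] 1970 [0.5577 0.1633 0.078 ]
[241.7, 84.2] 1949 [0.5698 0.1049 0.078 ]
[331.2, 90.0] 1941 [0.5819 0.0468 0.078 ]
[165.8, 164.9] 1512 [0.5027 0.1464 0.078 ]
[242.8, 172.3] 1570 [0.5118 0.0928 0.078 ]
[325.5, 177.4] 1535 [0.5238 0.0348 0.078 ]
[611.8, 295.3] 875 [ 0.4909 -0.2152  0.078 ]
[([338.9, 157.0], 50), ([346.1, 165.4], 49), ([326.4, 167.6], 53), ([353.5, 173.8], 59), ([333.6, 176.5], 58), ([332.3, 244.2], 140)] [([217.4, 167.7], 110), ([223.2, 191.3], 133), ([385.9, 197.5], 129)]
```

View pics/w2.png

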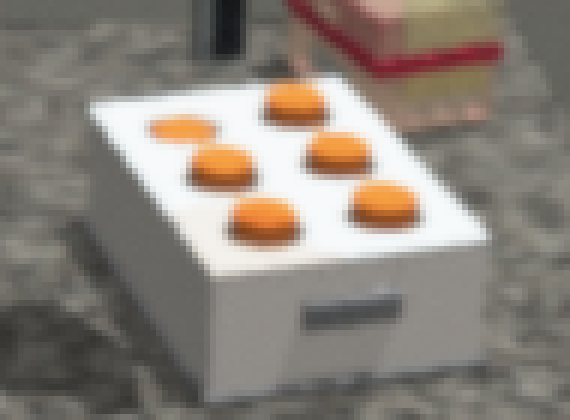

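The picture confirms it. Well 3's top at (183,130) in the crop is now level with or below the deck, and the other five stand proud. Next is the canister.

>>> drive_tool --fingers '[0.06,0.06,0.06,0.06,0.06,0.06,0.06,0.06,0.06,0.06]' --pt "0 -0.035 0" --pt "0 -0.035 0" --pt "-0.003 -0.035 0" --pt "-0.003 -0.035 0" --pt "-0.003 -0.035 0" --pt "-0.003 -0.035 0" --pt "-0.003 -0.035 -0.015" --pt "-0.003 -0.035 -0.015" --pt "0 0 0" --pt "0 0 0" --turn '[0,0,0,0,0,0,0,0,0,0]'

```text
clock: 8.85
tool_pos: [0.4809, -0.2416, 0.2943]
eef_rot: [-179.9, 0.1, 15.9]
ft_force: [0.8, 1.2, -0.0]
finger_gap: 0.701
gripper_force: 0.0
```

```bash
python3 - <<'E'
from workcell import snapshot,sense
from h import *
print(sense()['tool_pos'].round(4),sense()['eef_rot'])
W=snapshot('wrist')
for p,a in orange(W):
  if a>400:print(p,a,ray(W,p,.045).round(4))
cv2.imwrite('pics/w3.png',W['image'][:,:,::-1])
E
```

```text
[ 0.4809 -0.2416  0.2943] [-1.79876754e+02  9.38315781e-02  1.59262473e+01]
[339.7, 214.3] 1515 [ 0.4807 -0.2528  0.045 ]
```

View pics/w3.png

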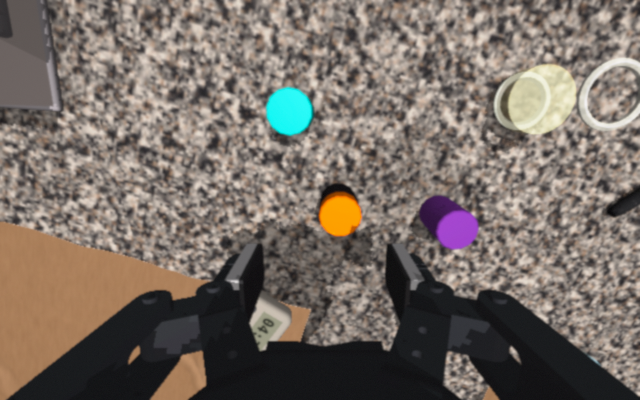

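The canister lid is at (340,214), just ahead of and between the open fingers. Purple at (450,225) and turquoise at (289,111) are clear. Now descend and grip.

>>> drive_tool --fingers '[0.06,0.06,0.06,0.06,0.06,0.06]' --pt "-0.0005 -0.011 -0.02" --pt "0 0 -0.025" --pt "0 0 -0.025" --pt "0 0 -0.027" --pt "0 0 0" --pt "0 0 0" --turn '[0,0,0,0,0,0]'

```text
clock: 9.4
tool_pos: [0.4811, -0.2496, 0.1983]
eef_rot: [-179.9, 0.1, 16.3]
ft_force: [0.5, -0.0, 0.4]
finger_gap: 0.706
gripper_force: 0.0
```

>>> drive_tool --fingers '[0.02,0.02,0.02,0.02,0.02,0.02,0.02,0.02]' --pt "0 0 0" --pt "0 0 0" --pt "0 0 0" --pt "0 0 0" --pt "0 0 0" --pt "0 0 0" --pt "0 0 0" --pt "0 0 0" --turn '[0,0,0,0,0,0,0,0]'

```text
clock: 10.07
tool_pos: [0.4818, -0.2521, 0.201]
eef_rot: [179.9, -0.2, 16.0]
ft_force: [-0.2, 0.8, 6.7]
finger_gap: 0.346
gripper_force: 58.9
```

>>> drive_tool --fingers '[0.02,0.02,0.02,0.02,0.02,0.02,0.02,0.02,0.02,0.02]' --pt "0 0 0.02" --pt "0 0 0.03" --pt "0 0 0.035" --pt "0 0.02 0.035" --pt "0 0.035 0" --pt "0.003 0.035 0" --pt "0.003 0.035 0" --pt "0.003 0.035 0" --pt "0.003 0.035 0" --pt "0.003 0.035 0" --turn '[0,0,0,0,0,0,0,0,0,0]'

```text
clock: 10.9
tool_pos: [0.4951, -0.0205, 0.3196]
eef_rot: [179.9, -0.1, 16.0]
ft_force: [1.4, -0.7, -0.8]
finger_gap: 0.344
gripper_force: 60.0
```

>>> drive_tool --fingers '[0.02,0.02,0.02,0.02,0.02,0.02,0.02,0.02]' --pt "0.001 0.035 0" --pt "0.001 0.035 0" --pt "0 0.035 0" --pt "0 0.03 0" --pt "0 0.01 0" --pt "0 0 0" --pt "0 0 0" --pt "0 0 0" --turn '[0,0,0,0,0,0,0,0]'

```text
clock: 11.57
tool_pos: [0.4977, 0.1209, 0.3187]
eef_rot: [179.9, 0.0, 15.9]
ft_force: [0.3, -0.4, -1.8]
finger_gap: 0.345
gripper_force: 60.0
```

```bash
python3 - <<'E'
from workcell import snapshot,sense
from h import *
s=sense();print(s['tool_pos'].round(4),s['eef_rot'],s['ft_force'],s['finger_gap'])
W=snapshot('wrist');T=snapshot('top');S=snapshot('side')
for p,a in orange(W):
  if a>300:print(p,a,ray(W,p,.078).round(4))
a=cv2.resize(W['image'][60:330,140:500],(600,450),interpolation=3)
cv2.imwrite('pics/w4.png',a[:,:,::-1])
a=cv2.resize(S['image'][80:210,270:400],(580,580),interpolation=3)
cv2.imwrite('pics/s4.png',a[:,:,::-1])
E
```

```text
[0.4977 0.1209 0.3187] [1.79902792e+02 4.10798283e-02 1.58832201e+01] [ 0.28937443 -0.38965842 -1.82648209] 0.3450440024676441
[285.9, 113.9] 1941 [0.5575 0.1641 0.078 ]
[375.7, 120.5] 1889 [0.5697 0.1059 0.078 ]
[464.4, 127.0] 1825 [0.5818 0.0476 0.078 ]
[284.7, 196.6] 1435 [0.5025 0.1514 0.078 ]
[366.0, 206.0] 1496 [0.5116 0.0938 0.078 ]
[448.3, 211.7] 1448 [0.5237 0.0355 0.078 ]
[324.2, 278.9] 3441 [0.4473 0.1066 0.078 ]
```

View pics/w4.png

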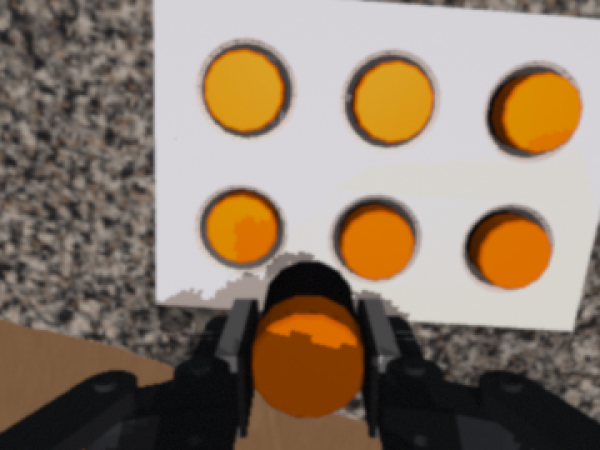

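The canister is held upright between the fingers. The sunken floor of well 3 is at (242,228) in the crop, ahead and to the left.

>>> drive_tool --fingers '[0.02,0.02,0.02,0.02,0.02,0.02]' --pt "0.002 0.025 0" --pt "0 0.006 -0.02" --pt "0 0 -0.02" --pt "0 0 0" --pt "0 0 0" --pt "0 0 0" --turn '[0,0,0,0,0,0]'

```text
clock: 12.22
tool_pos: [0.5001, 0.1532, 0.2794]
eef_rot: [180.0, -0.0, 15.9]
ft_force: [-0.6, -0.3, -1.8]
finger_gap: 0.343
gripper_force: 60.0
```

```bash
python3 - <<'E'
from workcell import snapshot,sense
from h import *
s=sense();print(s['tool_pos'].round(4),s['eef_rot'],s['ft_force'])
W=snapshot('wrist');T=snapshot('top');S=snapshot('side')
z=s['tool_pos'][2]-.201+.048;w=np.array([.499,.152])
print('lid z',z,'expected lid px side',proj(S,[*w,z]),'top',proj(T,[*w,z]))
print(orange(S),[(o,ray(T,o[0],z).round(4)) for o in orange(T)])
a=cv2.resize(S['image'][100:210,270:380],(330,330),interpolation=3)
b=cv2.resize(W['image'][80:320,200:440],(460,460),interpolation=3)
c=np.zeros((460,790,3),np.uint8);c[:330,:330]=a;c[:,330:]=b
cv2.imwrite('pics/s5.png',c[:,:,::-1])
E
```

```text
[0.5001 0.1532 0.2794] [ 1.79976965e+02 -4.42057358e-02  1.59411523e+01] [-0.60685814 -0.27107276 -1.79951913]
lid z 0.12642314280324224 expected lid px side [320.79798931 142.23852715] top [219.02987042 186.7978432 ]
[([338.8, 157.1], 51), ([324.6, 165.5], 85), ([346.0, 165.5], 50), ([353.5, 173.8], 59), ([333.5, 176.2], 61)] [(([265.6, 157.2], 124), array([0.5692, 0.0421, 0.1264])), (([241.9, 162.3], 123), array([0.5575, 0.0985, 0.1264])), (([270.4, 180.0], 128), array([0.5135, 0.0306, 0.1264])), (([246.6, 185.4], 125), array([0.5013, 0.0869, 0.1264]))]
```

View pics/s5.png

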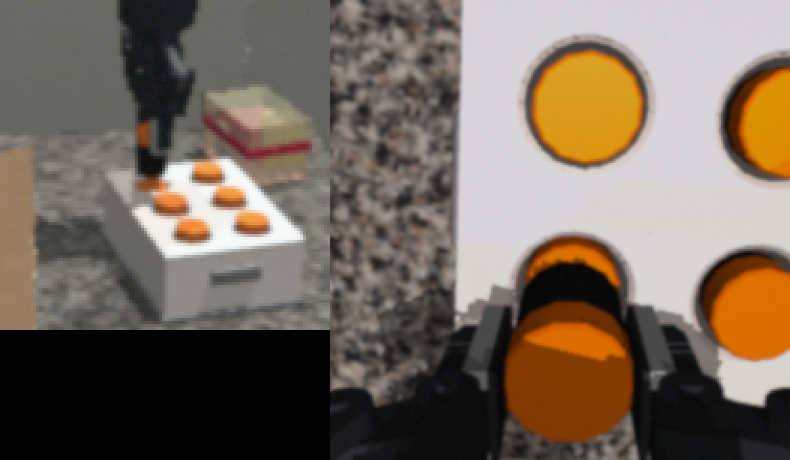

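```bash
python3 - <<'E'
from workcell import snapshot
from h import *
W=snapshot('wrist')
a=np.linspace(0,2*np.pi,72)
def ell(c,z,r):
    p=np.array([proj(W,[c[0]+r*np.cos(t),c[1]+r*np.sin(t),z]) for t in a]);return 'x',p[:,0].min().round(1),p[:,0].max().round(1),'y',p[:,1].min().round(1),p[:,1].max().round(1)
f=lambda x,y:((x-330)/1.9167+200,y/1.9167+80)
print('obs lid L,R,bottom',f(505,0)[0],f(633,0)[0],f(0,441)[1])
print('obs hole(38) L,R,top',f(517,0)[0],f(633,0)[0],f(0,234)[1])
for c in[(.499,.152),(.499,.1532),(.4985,.1545)]:print(c,'lid',ell(c,.1264,.016),'hole',ell(c,.068,.019),'foot',ell(c,.0784,.016))
h=cv2.cvtColor(W['image'],cv2.COLOR_RGB2HSV)
m=cv2.inRange(h,(5,125,60),(24,255,255))
n,l,st,ce=cv2.connectedComponentsWithStats(m);print([s.tolist() for s in st[1:] if s[4]>400])
E
```

```text
obs lid L,R,bottom 291.3027599520008 358.0842072311786 310.0829550790421
obs hole(38) L,R,top 297.56352063442375 358.0842072311786 202.0848333072468
(0.499, 0.152) lid ('x', np.float64(292.0), np.float64(363.3), 'y', np.float64(246.3), np.float64(310.0)) hole ('x', np.float64(296.6), np.float64(356.7), 'y', np.float64(202.6), np.float64(258.9)) foot ('x', np.float64(300.1), np.float64(353.5), 'y', np.float64(212.5), np.float64(262.1))
(0.499, 0.1532) lid ('x', np.float64(289.4), np.float64(360.8), 'y', np.float64(245.6), np.float64(309.4)) hole ('x', np.float64(294.8), np.float64(354.9), 'y', np.float64(202.1), np.float64(258.5)) foot ('x', np.float64(298.2), np.float64(351.6), 'y', np.float64(211.9), np.float64(261.6))
(0.4985, 0.1545) lid ('x', np.float64(286.4), np.float64(357.7), 'y', np.float64(245.8), np.float64(309.7)) hole ('x', np.float64(292.6), np.float64(352.7), 'y', np.float64(202.3), np.float64(258.6)) foot ('x', np.float64(295.9), np.float64(349.2), 'y', np.float64(212.1), np.float64(261.8))
[[306, 107, 59, 60, 2744], [409, 115, 63, 59, 2856], [508, 123, 70, 58, 3154], [303, 204, 49, 28, 632], [395, 214, 57, 54, 2326], [487, 220, 61, 55, 2505], [291, 237, 67, 74, 4061]]
```

The canister sits about 1.8 mm too far in +y. Correct that, then lower slowly.

>>> drive_tool --fingers '[0.02,0.02,0.02,0.02,0.02,0.02,0.02,0.02,0.02]' --pt "0 -0.002 0" --pt "0 0 0" --pt "0 0 -0.004" --pt "0 0 -0.003" --pt "0 0 -0.003" --pt "0 0 -0.003" --pt "0 0 -0.003" --pt "0 0 0" --pt "0 0 0" --turn '[0,0,0,0,0,0,0,0,0]'

```text
clock: 13.17
tool_pos: [0.4994, 0.152, 0.2624]
eef_rot: [-180.0, 0.0, 16.0]
ft_force: [1.1, -0.8, -1.1]
finger_gap: 0.345
gripper_force: 60.1
```

>>> drive_tool --fingers '[0.02,0.02,0.02,0.02,0.02,0.02,0.02,0.02]' --pt "0 0 -0.003" --pt "0 0 -0.003" --pt "0 0 -0.003" --pt "0 0 -0.003" --pt "0 0 -0.003" --pt "0 0 0" --pt "0 0 0" --pt "0 0 0" --turn '[0,0,0,0,0,0,0,0]'

```text
clock: 13.83
tool_pos: [0.4994, 0.1518, 0.2474]
eef_rot: [180.0, 0.0, 16.0]
ft_force: [-0.5, 0.7, -1.6]
finger_gap: 0.346
gripper_force: 60.1
```

>>> drive_tool --fingers '[0.045,0.045,0.045,0.045,0.045,0.045,0,0,0,0]' --pt "0 0 0" --pt "0 0 0" --pt "0 0 0" --pt "0 0 0.02" --pt "0 0 0.02" --pt "0 0 0.015" --pt "0 0 0" --pt "0 0 0" --pt "0 0 0" --pt "0 0 0" --turn '[0,0,0,0,0,0,0,0,0,0]'

```text
clock: 14.67
tool_pos: [0.4991, 0.1516, 0.3016]
eef_rot: [180.0, 0.1, 16.0]
ft_force: [0.6, 0.3, -0.8]
finger_gap: 0.001
gripper_force: 0.0
```

>>> drive_tool --fingers '[0,0,0,0,0,0,0,0,0,0]' --pt "0 0 -0.015" --pt "0 0 -0.012" --pt "0 0 -0.004" --pt "0 0 -0.004" --pt "0 0 -0.004" --pt "0 0 -0.004" --pt "0 0 -0.003" --pt "0 0 0" --pt "0 0 0" --pt "0 0 0" --turn '[0,0,0,0,0,0,0,0,0,0]'

```text
clock: 15.5
tool_pos: [0.4997, 0.152, 0.257]
eef_rot: [180.0, -0.0, 16.0]
ft_force: [1.0, -0.1, -0.8]
finger_gap: 0.003
gripper_force: 0.0
```

>>> drive_tool --fingers '[0,0,0,0,0,0]' --pt "0 0 -0.003" --pt "0 0 -0.002" --pt "0 0 -0.002" --pt "0 0 -0.001" --pt "0 0 0" --pt "0 0 0" --turn '[0,0,0,0,0,0]'

```text
clock: 16.0
tool_pos: [0.5006, 0.1526, 0.2513]
eef_rot: [179.9, -0.2, 16.0]
ft_force: [-3.1, -1.8, 17.7]
finger_gap: -0.002
gripper_force: 8.4
```

Hard stop at the expected height (17.7 N, lid at about 78 mm). Retreat and verify.

>>> drive_tool --fingers '[0,0,0,0,0,0,0,0,0]' --pt "0 0 0.015" --pt "0 0 0.03" --pt "0 0 0.03" --pt "0 -0.035 0.02" --pt "0 -0.035 0" --pt "0 -0.035 0" --pt "0 -0.035 0" --pt "0 0 0" --pt "0 0 0" --turn '[0,0,0,0,0,0,0,0,0]'

```text
clock: 16.75
tool_pos: [0.4994, 0.0095, 0.3434]
eef_rot: [180.0, 0.0, 15.7]
ft_force: [-0.1, 1.0, 0.7]
finger_gap: 0.003
gripper_force: 0.0
```

```bash
python3 - <<'E'
from workcell import snapshot,sense
from h import *
s=sense();print(s['tool_pos'].round(4),s['ft_force'])
W=snapshot('wrist');S=snapshot('side')
for p,a in orange(W):
  if a>300:print(p,a,ray(W,p,.078).round(4))
print(orange(S))
a=cv2.resize(S['image'][140:210,290:385],(570,420),interpolation=3)
cv2.imwrite('pics/end.png',a[:,:,::-1])
E
```

```text
[0.4994 0.0095 0.3434] [-0.11826909  1.02469288  0.67209517]
[138.6, 72.3] 1710 [0.5578 0.1631 0.078 ]
[222.9, 78.7] 1687 [0.5698 0.1047 0.078 ]
[305.8, 84.8] 1686 [0.5819 0.0466 0.078 ]
[147.9, 157.8] 1423 [0.4986 0.1496 0.078 ]
[224.8, 161.2] 1400 [0.5119 0.0925 0.078 ]
[301.8, 166.6] 1363 [0.5238 0.0345 0.078 ]
[([338.8, 157.1], 51), ([319.8, 159.6], 45), ([346.1, 165.4], 49), ([326.4, 167.6], 53), ([353.5, 173.8], 59), ([333.5, 176.4], 57)]
```

View pics/end.png

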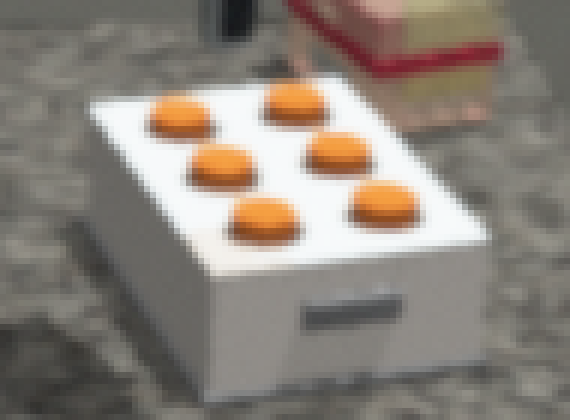

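All six lids are now level, with well 3's at (180,115), about 2 mm off its axis. Handing in.

```bash
python3 -c "
from workcell import order
print(order.finish_job())"
```

```text
the job is handed in; nothing more can be done
None
```

The free well was well 3: the loose canister now stands pressed home in it, its lid level with the stored ones and about 2 mm off the well's axis, and I let go and handed the job in at about 17 s of the 67 s limit; no verdict came back.

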